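# Demould a casting and hold the curing box's sprung cover at its marker

### The arm

A 6-joint arm with a two-finger parallel gripper is mounted at the origin on a cart in front of the work surface, level with it; the furniture and walls round the work are solid. World frame = base frame: x ahead of the robot, y to its left, z up, the work surface at z = 0. Lengths are in m, angles in degrees, forces in N, time in s.
With the tool pointing down it reaches from about 0.375 to 0.75 m from the base axis. Payload 9 kg.
Tool frame: the origin (TCP) lies where the fingers leave the gripper's body, on its centre line; the fingertips stand 73 mm ahead of it and the grasp point (between the pads) lies 54 mm ahead of it (robot.tip_reach is the distance from the TCP to the fingertips, in m); z points along the fingers, y is the line along which they close (so a half turn about z gives the same grasp; the last joint's range is limited). The gripper opens to 85 mm and grips with 20 to 120 N. Pads are 22 mm wide; open, the fingers measure 114 mm over their backs; the gripper's body (76 mm by 85 mm) begins 54 mm behind the grasp point. The pads swing forward as they close: fully open they stand 13 mm farther back than shut.
Start: joints at [63.73, 5.964, 5.575, 89.605, 0, 77.527], TCP at [0.143, 0.583, 0.304] pointing down, gripper open.
Joint ranges: [-171.21, 171.21], [-48.23, 106.86], [-62.78, 66.21], [-105.2, 120.99], [-86.42, 89.51], [-180, 180]. Speed limits (degrees/s): [127.2, 127.2, 147.25, 180, 180, 180].

### API

Orientations are given as [roll, pitch, yaw] about the fixed x, y, z axes, in that order (R = Rz(yaw) Ry(pitch) Rx(roll)).
In Python, from plant import robot gives the robot as it stands. Calls block until the motion is done:
- robot.move_pose(position, orientation): joint-space move of the TCP to a pose.
- robot.line_to(position, vel=0.15, rotation=None, guard=None): straight line of the TCP; rotation=None keeps the orientation; vel is the mean speed in m/s. With guard (N) it stops when the force on the tool has changed by that much, and returns True; else False.
- robot.goto_joints(angles): joint-space move.
- robot.set_gripper(opening): finger opening in m; the grip force is fixed at half the most; returns when the fingers have stopped.
- robot.pause(seconds).
- robot.ik(position, orientation): joint angles nearest the present ones, or None.
- robot.observe(): the state.
- robot.grab_frame(name): name is "scene" or "top"; returns the picture (400x640x3 uint8, blue, green, red); there is no depth.
- robot.get_calibration(name): a dict with "vertical_fov" (degrees; the focal length in pixels is half the picture's height over the tangent of half this angle, whatever the lens; pixels are square), "cx", "cy" (the principal point, pixels), "k1" (the pictures are not rectified: a ray, as slopes to the right and down, at radius r is drawn at 1 + k1 r^2 times it, then the intrinsics apply), "rvec" (rotation vector, rad) and "tvec" (3), from world to camera coordinates, as OpenCV has them. Camera axes: x right, y down, z forward; pixel columns grow to the right and rows downward; lengths in m; the calibration is good to about 2 mm. A picture is of the moment at which its call begins. get_calibration takes no time and is no camera call.
A pose or a line that the arm cannot do raises robot.IKError and nothing moves.
- robot.job_done(): hands the job in; it is judged then, once.
The state is a dict: "time": time; "q": joint angles; "qvel": joint speeds; "joint_torque": joint torques, N m; "tool_pos": TCP position; "tcp_rot": TCP orientation; "ft_force": force on the tool from outside, world axes, zero at the start; "torque": the same for the moment, N m; "gripper_width": finger opening in m; "gripper_force": force on a finger pad.
Only numpy, scipy, OpenCV 4.12 (cv2) and the standard library are available. Lean on these libraries where they do the work, as an engineer would, in place of code of your own. Each camera call takes 0.05 s, during which the arm holds its last target. There are 200 camera calls.

### The job

Lift the orange casting out of the blue mould and set it down, not dropping it, flat and right way up with its whole foot on the green mat. Then take the white handle of the curing box, lift the sprung cover until its yellow pointer lines up with the red marker on the side quadrant, and finish while still holding it steady there in the gripper, so that a colleague can slide the casting in. Do not shift the red marker or the other loose things on the bench.

Things in the scene. Friction and masses are not known exactly. Their poses are not given: they have to be found in the camera images.
- casting: orange cast lug bracket, loose, 60 mm high, about 0.12 kg. Foot plate 84 (x) x 40 (y) x 16 mm with a low 3 mm boss near each end; in the middle of it stands a lug 36 mm long in x, 14 mm thick in y, round-topped, from 16 to 60 mm above the underside: pinch the lug across y. Origin at the centre of the foot's underside, z up. It starts upright in the mould's cavity, 18 mm above the mould's underside, axes as the mould's within a few degrees, with 1 to 3 mm play
- mould: blue open mould half, fixed to the bench, 130 (x) x 90 (y) x 32 mm high, with a cavity 14 mm deep in the middle of its top for the casting's foot; a steel dowel 6 mm high near each corner. Origin at the centre of its underside
- mat: green flat mat, fixed, 140 (x) x 110 (y) x 4 mm thick. Origin at the centre of its underside, so its top is 4 mm above it. The mat and the mould may change places
- cure_box: grey curing box, fixed, 150 (x) x 190 (y) x 80 mm high, open on top under an amber cover. Origin at the centre of its underside; its front, with the handle, faces -x. On its left (+y) side, 107 mm from the middle, stands an aluminium quadrant, a strip arc of 140 mm radius about the hinge line, reaching 125 mm above the hinge line (215 mm above the bench): come to the handle from above or in front of it
- hinge (a point): middle of the cover's hinge line, which runs along the box's y; 75 mm behind the box's origin (+x) and 86 mm above the underside
- handle (a point): point to pinch on the cover's white handle, a straight tongue 16 mm wide (box's y) and 14 mm thick that sticks out 65 mm in front of the box at cover height; the point is in the middle of its section, 195 mm from the hinge line (when shut 45 mm in front of the box's front wall, level with the hinge) and 25 mm from the handle's end. Pinched across its width from above it can tilt between the fingers as the cover turns; it moves with the cover
- cover (a joint): opening angle of the sprung cover in rad: 0 shut (as it starts), grows as the handle goes up and back about the hinge line, to 1.3. A spring shuts it: it takes about 4 N at the handle to start and 6 to 13 N straight up at the marker; let go, it snaps shut
- marker (a joint): angle in rad at which the red marker is set on the quadrant, on the cover's own scale: pointer and marker line up when joint cover equals joint marker. Set between 0.35 and 0.95, stiff; not to be moved
- pointer (a point): yellow pointer on the left edge of the cover, 150 mm from the hinge line, in the plane of the quadrant; moves with the cover
- mark (a point): red marker on the quadrant, 150 mm from the hinge line, in the plane of the quadrant; coincides with the pointer's point when the two line up
- wax_tin: round wooden-sided tin of wax, loose, 79 mm across, 47 mm high; leave alone. Origin at the centre of its underside
- sanding_block: grey sanding block, loose, 52x68x23 mm; leave alone. Origin at the centre of its underside
- turned_part: small turned wooden part, loose, 36 mm across, 52 mm high; leave alone. Origin at the centre of its underside
- masking_tape: roll of masking tape lying flat, loose, 96 mm across, 24 mm high; leave alone. Origin at the centre of its underside
Things that resemble listed ones, but are neither listed nor needed, are in the scene too. There is more than one size of the casting; the job needs the middle-sized.

How it is judged:
By the outcome, as a careful person would: the job done as asked, in the order asked, and still so for the second after the job is handed in, while the arm keeps its last pose, push and grip.
It also fails if it takes over 51 s, if anything falls off the work surface, if the arm or the gripper's body presses on something with over 40 N, if the wrist force passes 120 N, or if a joint passes its speed limit or range.

## Working session

There is one attempt and no reset: what is moved stays moved. The work goes in short steps, each a Python script; the robot and the scene stay as the last script left them, time stands still between calls to the robot, and variables do not carry over. Pictures are saved under pics/ and viewed, at most 10 in all, crops included, and the job is handed in when it is done.

```bash
mkdir -p pics; ls; python3 - <<'E'
from plant import robot
import cv2
for n in("scene","top"):
    cv2.imwrite(f"pics/{n}0.png",robot.grab_frame(n)); print(n,robot.get_calibration(n))
print(robot.observe())
E
```

```text
pics
scene {'vertical_fov': 42.72976884959236, 'cx': 316.74851083454854, 'cy': 204.56117649877658, 'k1': 0.04191930634886102, 'rvec': array([ 2.20857352, -0.62503812,  0.28741729]), 'tvec': array([-0.37077023,  0.26812068,  1.38296764])}
top {'vertical_fov': 43.812952337121786, 'cx': 312.58043937586535, 'cy': 190.29553605663946, 'k1': 0.047943339213835395, 'rvec': array([ 2.12513551, -1.60527174,  0.45524697]), 'tvec': array([-0.06541436,  0.46056115,  1.42796732])}
{'time': 0.1, 'q': array([6.37297757e+01, 5.99602696e+00, 5.53226267e+00, 8.96071430e+01,
       1.77389150e-03, 7.75260212e+01]), 'qvel': array([-0.07870203, -0.04362364,  0.08200971,  0.0428301 , -0.04405419,
       -0.0550979 ]), 'joint_torque': array([ 5.60142726e-03, -5.58212256e+01,  5.04718173e+01,  1.32690321e-02,
       -3.31155243e-04,  1.84082415e-05]), 'tool_pos': array([0.14297128, 0.58248714, 0.30319875]), 'tcp_rot': array([-1.79931150e+02, -1.70477108e-02,  1.66203743e+02]), 'ft_force': array([-0.17291209, -0.15695668,  0.46075287]), 'torque': array([-0.00410301, -0.01312082,  0.01931712]), 'gripper_force': 0.0, 'gripper_width': 0.08556076370508162}
```

View pics/scene0.png

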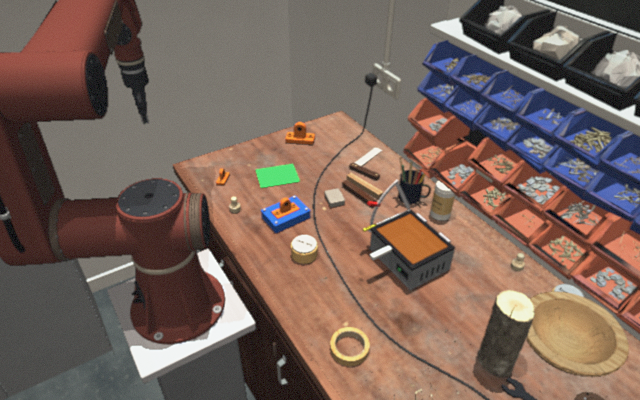

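View pics/top0.png

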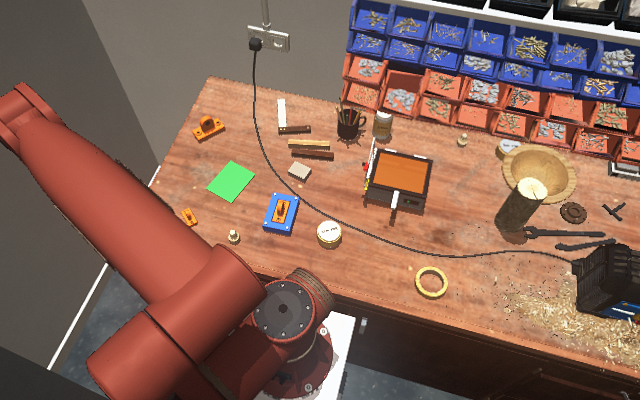

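The blue mould with the casting is at scene (286,212) / top (281,212). The green mat is at (277,175) / (231,181), and the box at (412,250) / (400,180). I'll zoom in on these.

```bash
python3 - <<'E'
import cv2,numpy as np
s=cv2.imread("pics/scene0.png");t=cv2.imread("pics/top0.png")
f=lambda im,x,y,w,h,k:cv2.resize(im[y:y+h,x:x+w],None,fx=k,fy=k,interpolation=cv2.INTER_CUBIC)
# scene box crop (355,185,110,110), top box crop (350,130,90,90): same 6.. ; mould crops
a=np.vstack([np.hstack([f(s,355,195,100,75,4),f(t,352,140,100,75,4)]),np.hstack([f(s,245,160,100,75,4),f(t,205,160,100,75,4)])])
cv2.imwrite("pics/z1.png",a)
E
```

```text
(no output)
```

View pics/z1.png

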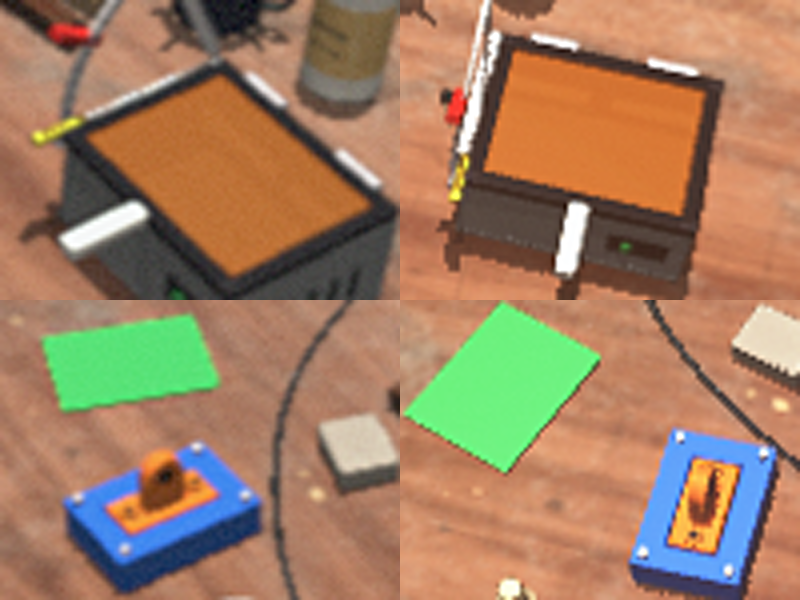

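Top row is the box: yellow pointer at scene (364,228) and top (467,179 zoomed), red marker at scene (372,203) and top (366,166). Bottom row is the mat and the mould with the casting upright in it. Next I'll fit the poses.

```bash
cat > h.py <<'E'
import cv2,numpy as np
from plant import robot
from scipy.optimize import least_squares,minimize
C={n:robot.get_calibration(n) for n in("scene","top")}
def proj(P,n):
    c=C[n]; P=np.atleast_2d(P)@cv2.Rodrigues(c["rvec"])[0].T+c["tvec"]; s=P[:,:2]/P[:,2:]
    s=s*(1+c["k1"]*(s**2).sum(1,keepdims=True)); f=200/np.tan(np.radians(c["vertical_fov"]/2))
    return s*f+[c["cx"],c["cy"]]
def pose(p,P):
    c,s=np.cos(p[2]),np.sin(p[2]); P=np.atleast_2d(P)
    return np.c_[p[0]+c*P[:,0]-s*P[:,1],p[1]+s*P[:,0]+c*P[:,1],P[:,2]]
def box(L,W,H): return np.array([[x,y,z] for x in(-L/2,L/2) for y in(-W/2,W/2) for z in(0,H)])
# point on the quadrant/cover in box frame
def arc(th,r=.15,y=.107): return np.array([.075-r*np.cos(th),y,.086+r*np.sin(th)])
def ray_pt(px,z,n):  # pixel -> world at height z
    return least_squares(lambda q:proj([q[0],q[1],z],n)[0]-px,[.5,.2]).x
def hullmask(P,n,k=6):
    m=np.zeros((400*k,640*k),np.uint8)
    cv2.fillConvexPoly(m,cv2.convexHull(np.round((proj(P,n)+.5)*k).astype(np.int32)),1); return m
def fitsil(masks,shape,p0,k=6):
    M={}
    for n,m in masks.items():
        b=np.zeros((400*k,640*k),np.uint8)
        up=cv2.resize(m.astype(np.float32),None,fx=k,fy=k,interpolation=cv2.INTER_LINEAR)>.5
        pts=np.argwhere(up)[:,::-1].astype(np.int32); cv2.fillConvexPoly(b,cv2.convexHull(pts),1); M[n]=b
    cost=lambda p:sum(int((hullmask(pose(p,shape),n,k)^M[n]).sum()) for n in M)/sum(int(M[n].sum()) for n in M)
    best=min((minimize(cost,[p0[0],p0[1],a],method="Nelder-Mead",options=dict(initial_simplex=np.array([p0[0],p0[1],a])+np.array([[0,0,0],[.02,0,0],[0,.02,0],[0,0,.3]]),xatol=1e-4,fatol=1e-5)) for a in p0[2]),key=lambda r:r.fun)
    return best.x,best.fun
def blob(m,c):
    n,l=cv2.connectedComponents(m.astype(np.uint8)); return l==l[c[1],c[0]]
E
cat > m.py <<'E'
from h import *
im={n:cv2.imread(f"pics/{n}0.png") for n in C}
hsv={n:cv2.cvtColor(im[n],cv2.COLOR_BGR2HSV) for n in C}
rng=lambda n,lo,hi:cv2.inRange(hsv[n],lo,hi)>0
g={"scene":(277,176),"top":(231,181)}
mat=fitsil({n:blob(rng(n,(50,100,80),(75,255,255)),g[n]) for n in C},box(.14,.11,.004),[*ray_pt(g["top"],0,"top"),[0,.8,1.6,2.4]])
b={"scene":(270,216),"top":(270,212)}
ms={}
for n in C:
    m=rng(n,(100,110,50),(125,255,255)); 
    c=np.argwhere(m); c=c[np.argmin(((c-np.array(b[n])[::-1])**2).sum(1))]; ms[n]=blob(m,(c[1],c[0])); print(n,ms[n].sum())
mo=fitsil(ms,box(.13,.09,.032),[*ray_pt((281,212),.03,"top"),[0,.8,1.6,2.4]])
print("mat",mat,"mould",mo)
S=lambda *q:np.array(q)/4-.375
sc=S((65,140),(222,62),(393,208),(232,280))+[355,195]
tp=S((70,182),(100,35),(322,82),(290,222))+[352,140]
hs=S((66,243))+[355,195]; ht=S((166,270))+[352,140]
def res(p):
    P=pose(p,[[-.075,.095,p[3]],[.075,.095,p[3]],[.075,-.095,p[3]],[-.075,-.095,p[3]]]);h=pose(p,[-.145,0,.09])
    return np.r_[proj(P,"scene")-sc,proj(P,"top")-tp,proj(h,"scene")-hs,proj(h,"top")-ht].ravel()
for a in(-.5,.5):
    r=least_squares(res,[*ray_pt((400,180),.09,"top"),a,.09],x_scale=[.01,.01,.1,.01]); print("box",r.x,r.cost,r.fun.round(1))
p=r.x
rs=S((70,33))+[355,195]; rt=S((55,105))+[352,140]
for th in np.arange(0,1.0,.1): print(round(th,1),(proj(pose(p,arc(th)),"scene")[0]).round(1),(proj(pose(p,arc(th)),"top")[0]).round(1))
print(rs,rt)
E
python3 m.py
```

```text
scene 726
top 639
mat (array([0.49658873, 0.37003109, 2.85099402]), np.float64(0.04401372905309913)) mould (array([0.41546276, 0.16026313, 0.04346967]), np.float64(0.09608750196016935))
box [ 0.63721675 -0.18781585  0.02239364  0.08327655] 17.46608868474566 [-0.7 -2.3 -0.4 -1.2  1.8 -0.1  1.   3.6 -1.9 -0.8 -0.8  0.1 -0.5 -0.3
  1.3  1.7  0.1 -0.3 -0.4  0.5]
box [ 0.63721675 -0.18781584  0.02239373  0.08327654] 17.46608868474859 [-0.7 -2.3 -0.4 -1.2  1.8 -0.1  1.   3.6 -1.9 -0.8 -0.8  0.1 -0.5 -0.3
  1.3  1.7  0.1 -0.3 -0.4  0.5]
0.0 [367.8 224.3] [363.7 183.1]
0.1 [368.3 220.4] [364.2 180.4]
0.2 [369.3 216.3] [364.7 177.3]
0.3 [370.6 212.1] [365.3 173.9]
0.4 [372.4 207.7] [366.1 170.1]
0.5 [374.6 203.3] [366.9 166.1]
0.6 [377.1 198.9] [367.7 161.8]
0.7 [379.9 194.6] [368.7 157.3]
0.8 [383.1 190.3] [369.6 152.7]
0.9 [386.6 186.3] [370.6 148. ]
[[372.125 202.875]] [[365.375 165.875]]
```

```bash
sed -i 's/(232,280))+\[355/(232,294))+[355/' m.py; cat >> m.py <<'E'
r=np.array([least_squares(lambda th:proj(pose(p,arc(th[0])),n)[0]-q,[.5]).x for n,q in(("scene",rs[0]),("top",rt[0]))]); print("marker",r.ravel())
np.save("fit.npy",np.array([mat[0],mo[0],p[:3]]))
o=[]
for n,wins in(("scene",((355,195),(245,160))),("top",((352,140),(205,160)))):
    for (x,y),L in zip(wins,([(pose(p,box(.15,.19,.08)),(0,255,255)),(pose(p,[[-.145,0,.086],[-.12,0,.086],[.075,0,.086],[.075,.107,.086],arc(0),arc(.5)]),(0,255,0))],[(pose(mat[0],box(.14,.11,.004)),(0,0,255)),(pose(mo[0],box(.13,.09,.032)),(0,255,255)),(pose(mo[0],[[0,0,.078],[.042,.02,.034],[-.042,.02,.034],[.042,-.02,.034],[-.042,-.02,.034]]),(255,255,255))])):
        z=cv2.resize(im[n][y:y+75,x:x+100],None,fx=4,fy=4,interpolation=cv2.INTER_CUBIC)
        for P,col in L:
            for q in proj(P,n): cv2.circle(z,tuple(int(v) for v in (q-[x,y]+.5)*4),3,col,1)
        o.append(z)
cv2.imwrite("pics/z2.png",np.vstack([np.hstack([o[0],o[2]]),np.hstack([o[1],o[3]])]))
E
python3 m.py
```

```text
scene 726
top 639
mat (array([0.49658873, 0.37003109, 2.85099402]), np.float64(0.04401372905309913)) mould (array([0.41546276, 0.16026313, 0.04346967]), np.float64(0.09608750196016935))
box [ 0.63758822 -0.18818835  0.02242446  0.08077292] 9.986851739402148 [-0.5 -1.7 -0.4 -0.5  1.9  0.6  1.1  0.7 -1.8 -0.5 -0.7  0.4 -0.5  0.1
  1.3  2.1  0.3 -0.3 -0.3  0.5]
box [ 0.63758822 -0.18818835  0.02242448  0.08077292] 9.986851739402216 [-0.5 -1.7 -0.4 -0.5  1.9  0.6  1.1  0.7 -1.8 -0.5 -0.7  0.4 -0.5  0.1
  1.3  2.1  0.3 -0.3 -0.3  0.5]
0.0 [368.  224.3] [363.8 183. ]
0.1 [368.5 220.4] [364.3 180.3]
0.2 [369.5 216.3] [364.8 177.3]
0.3 [370.8 212.1] [365.5 173.8]
0.4 [372.6 207.8] [366.2 170.1]
0.5 [374.7 203.4] [367. 166.]
0.6 [377.3 199. ] [367.9 161.7]
0.7 [380.1 194.6] [368.8 157.3]
0.8 [383.3 190.4] [369.8 152.6]
0.9 [386.7 186.3] [370.8 147.9]
[[372.125 202.875]] [[365.375 165.875]]
marker [0.48466448 0.49603765]
```

View pics/z2.png

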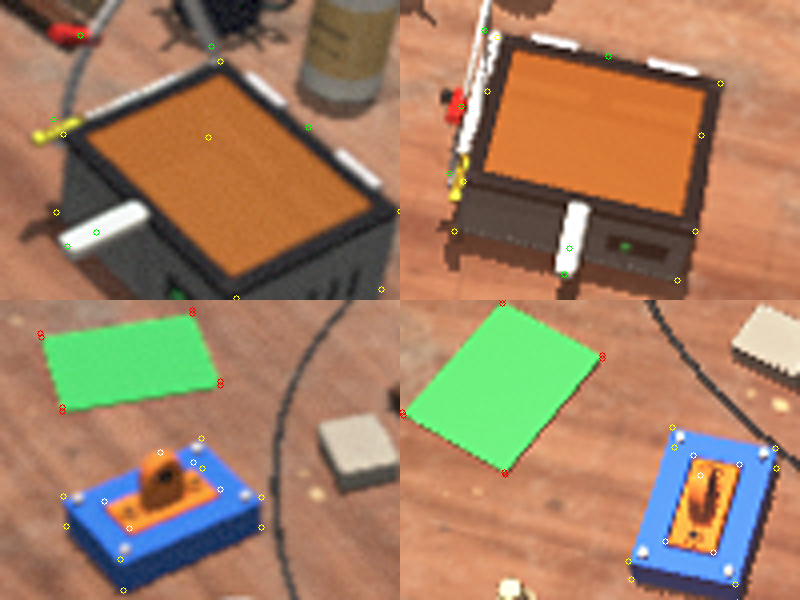

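The overlay agrees with the mat, mould and casting to about 1 px. The handle and box also fit, and the marker comes out at about 0.49 rad. I'll grasp the casting now.

```bash
python3 - <<'E'
from h import *
mat,mo,bx=np.load("fit.npy")
print("tin",ray_pt((329,231),.047,"top"))
y1=180+np.degrees(mo[2])
robot.set_gripper(.042)
robot.move_pose([mo[0],mo[1],.22],[180,0,y1])
print(robot.line_to([mo[0],mo[1],.115],vel=.1,guard=15))
s=robot.observe();print(s["time"],s["tool_pos"],s["tcp_rot"],s["ft_force"],s["q"])
robot.set_gripper(0)
s=robot.observe();print(s["time"],s["gripper_width"],s["gripper_force"],s["ft_force"])
print(robot.line_to([mo[0],mo[1],.20],vel=.06,guard=20))
s=robot.observe();print(s["time"],s["gripper_width"],s["gripper_force"],s["ft_force"])
cv2.imwrite("pics/s1.png",cv2.resize(np.hstack([robot.grab_frame("scene")[80:230,200:350],robot.grab_frame("top")[120:270,200:350]]),(800,400)))
E
```

```text
tin [ 0.37896692 -0.0143824 ]
False
3.65 [0.4159131  0.16030194 0.11569531] [ 1.79997660e+02  6.17039264e-02 -1.77507984e+02] [ 0.22502905 -0.33978614  0.34272461] [ 4.17428677e+00 -1.91991448e+01 -3.74892109e+01  7.16481879e+01
  5.27764762e-04  1.68226986e+00]
4.0083 0.013378490360346289 59.84698019485222 [-0.56137462 -5.63905637  3.72062841]
False
5.575 0.013209983179419195 59.389376734492316 [-0.97071206  0.10762677 -0.80003313]
```

View pics/s1.png

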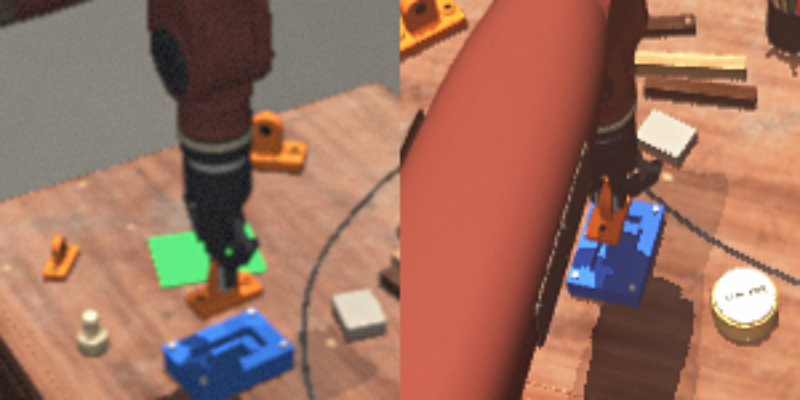

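The casting is held upright and clear of the mould (scene crop 225,285). Now placing it on the mat.

```bash
python3 - <<'E'
from h import *
mat,mo,bx=np.load("fit.npy")
y=np.degrees(mat[2]); T=lambda z:[mat[0],mat[1],z]
robot.move_pose(T(.20),[180,0,y])
robot.line_to(T(.110),vel=.12)
robot.pause(.2)
print(robot.line_to(T(.097),vel=.02,guard=4))
s=robot.observe();print(s["time"],s["tool_pos"],s["tcp_rot"],s["ft_force"])
robot.set_gripper(.04)
p=s["tool_pos"]; robot.line_to([p[0],p[1],.2],vel=.12)
robot.move_pose([mat[0]-.05,mat[1]-.22,.25],[180,0,y])
s=robot.observe();print(s["time"])
cv2.imwrite("pics/s2.png",cv2.resize(np.hstack([robot.grab_frame("scene")[110:230,220:340],robot.grab_frame("top")[120:240,180:300]]),(800,400),interpolation=cv2.INTER_CUBIC))
E
```

```text
True
8.15 [0.49646566 0.36984518 0.10150455] [-1.79963512e+02 -1.82899016e-03  1.63348456e+02] [-0.03198187 -1.33564898  4.62080239]
10.4167
```

View pics/s2.png

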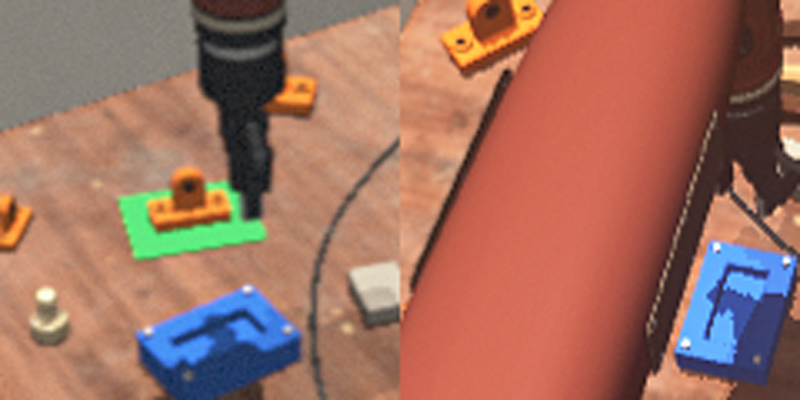

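The casting stands flat and centred on the mat. Next is the handle.

```bash
cat >> h.py <<'E'
def hp(bx,th,dy=0): # TCP position holding the handle at cover angle th, tool vertical
    return pose(bx,[.075-.195*np.cos(th),dy,.086+.195*np.sin(th)+.054])[0]
E
python3 - <<'E'
from h import *
mat,mo,bx=np.load("fit.npy")
y=180+np.degrees(bx[2]); h=hp(bx,0)
robot.move_pose(h+[0,0,.13],[180,0,y])
print(robot.line_to(h+[0,0,-.002],vel=.1,guard=10))
s=robot.observe();print(s["time"],h,s["tool_pos"],s["ft_force"])
robot.set_gripper(0)
s=robot.observe();print(s["time"],s["tool_pos"],s["gripper_width"],s["gripper_force"],s["ft_force"],s["torque"])
E
```

```text
False
13.3 [ 0.51761839 -0.19087906  0.14      ] [ 0.5179909  -0.19111314  0.13875242] [ 0.62449018 -0.4358214  -0.23137644]
13.6333 [ 0.51788142 -0.19188011  0.13870223] 0.01437965550410227 59.39125120639801 [-0.37901431 -5.0493201   1.26017409] [-0.82111709  0.16153382 -0.33387787]
```

```bash
python3 - <<'E'
from h import *
bx=np.load("fit.npy")[2]
o=robot.observe()["tool_pos"]*0+[0,-.001,-.001]
for th in (.08,.16,.24,.32,.38,.44):
    robot.line_to(hp(bx,th)+o,vel=.05)
    s=robot.observe(); print(th,round(s["time"],1),(s["tool_pos"]-hp(bx,th)).round(4),round(s["gripper_width"],4),s["ft_force"].round(1))
robot.pause(.3)
a,b=robot.grab_frame("scene"),robot.grab_frame("top")
cv2.imwrite("pics/a3.png",a);cv2.imwrite("pics/b3.png",b)
f=lambda im,x,y:cv2.resize(im[y:y+80,x:x+80],(400,400),interpolation=cv2.INTER_CUBIC)
cv2.imwrite("pics/s3.png",np.hstack([f(a,345,170),f(b,340,130)]))
E
```

```text
0.08 14.1 [ 0.0001 -0.0012 -0.0014] 0.015 [ 5.5 -2.3 -6.7]
0.16 14.6 [-0.0001 -0.0012 -0.0017] 0.0151 [ 3.7 -3.5 -7.9]
0.24 15.0 [-0.0002 -0.0012 -0.0017] 0.0151 [ 2.1 -4.3 -7.4]
0.32 15.5 [-0.0004 -0.0012 -0.0019] 0.0153 [ 1.9 -5.3 -8.5]
0.38 15.9 [-0.0005 -0.0013 -0.002 ] 0.015 [-0.4 -6.  -8.6]
0.44 16.3 [-0.0005 -0.0014 -0.002 ] 0.015 [-0.9 -6.9 -8.3]
```

View pics/s3.png

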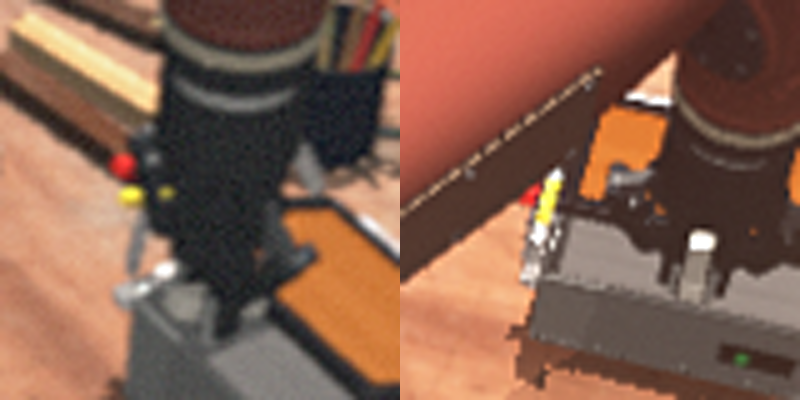

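The cover is about 0.44 rad open. In the scene crop the pointer (131,195) is still below the marker (124,165). I'll measure both by colour and triangulation.

```bash
cat >> h.py <<'E'
def cen(im,col,win):
    x,y,w,h=win; c=cv2.resize(im[y:y+h,x:x+w],None,fx=4,fy=4,interpolation=cv2.INTER_CUBIC)
    H=cv2.cvtColor(c,cv2.COLOR_BGR2HSV)
    m=cv2.inRange(H,(22,150,120),(35,255,255)) if col=="y" else cv2.inRange(H,(0,190,130),(6,255,255))|cv2.inRange(H,(172,190,130),(180,255,255))
    n,l,st,ce=cv2.connectedComponentsWithStats(m)
    if n<2: return None
    i=1+np.argmax(st[1:,4]); return ce[i]/4-.375+[x,y],(st[i]/4).round(1)
def tri(ps,pt,bx):
    X=least_squares(lambda X:np.r_[proj(X,"scene")[0]-ps,proj(X,"top")[0]-pt],[.6,-.1,.1]); 
    d=X.x-pose(bx,[.075,0,.086])[0]; c,s=np.cos(bx[2]),np.sin(bx[2]); b=np.array([c*d[0]+s*d[1],-s*d[0]+c*d[1],d[2]])
    return b.round(4),round(float(np.hypot(b[0],b[2])),4),round(float(np.arctan2(b[2],-b[0])),4),round(X.cost,2)
E
python3 - <<'E'
from h import *
bx=np.load("fit.npy")[2]
R={}
for k,(a,b) in {"0":("scene0","top0"),"3":("a3","b3")}.items():
    for c in "yr":
        p=cen(cv2.imread(f"pics/{a}.png"),c,(350,180,45,60));q=cen(cv2.imread(f"pics/{b}.png"),c,(355,145,20,45))
        print(k,c,p,q); 
        if p and q: print("  ",tri(p[0],q[0],bx))
E
```

```text
0 y (array([368.40517241, 227.35201149]), array([ 13. ,  44.2,  12.8,   7.2, 130.5])) (array([366.51805949, 184.60941926]), array([ 9.2, 34. ,  5.2, 11. , 88.2]))
   (array([-0.1546,  0.0974, -0.0014]), 0.1546, -0.0093, np.float64(0.14))
0 r (array([371.43869048, 202.66904762]), array([ 17.5,  21.5,   9. ,   3.8, 105. ])) (array([365.61736641, 166.5009542 ]), array([ 8.8, 17.2,  4.8,  8.8, 98.2]))
   (array([-0.1399,  0.1107,  0.0769]), 0.1596, 0.5025, np.float64(0.23))
3 y (array([371.04605263, 208.64174641]), array([19.2, 27.2,  4.5,  3.5, 52.2])) (array([370.42331933, 168.81827731]), array([14.5, 21.5,  3. ,  5.5, 29.8]))
   (array([-0.1494,  0.0947,  0.0743]), 0.1668, 0.4617, np.float64(4.32))
3 r (array([369.0590796 , 202.79415423]), array([17.2, 21.5,  4.2,  4. , 50.2])) (array([365.56973684, 168.88289474]), array([ 9.2, 22.2,  3.5,  3.5, 23.8]))
   (array([-0.1511,  0.1087,  0.0822]), 0.172, 0.498, np.float64(0.02))
```

```bash
cat >> h.py <<'E'
from scipy.spatial.transform import Rotation as Ro
def go(bx,th,tilt,vel=.04):
    g=pose(bx,[.075-.195*np.cos(th),-.001,.085+.195*np.sin(th)])[0]
    e=[180,-tilt,180+np.degrees(bx[2])]
    robot.line_to(g-Ro.from_euler("xyz",e,degrees=True).apply([0,0,.054]),vel=vel,rotation=e)
    s=robot.observe(); gr=s["tool_pos"]+Ro.from_euler("xyz",s["tcp_rot"],degrees=True).apply([0,0,.054])
    print(th,tilt,round(s["time"],1),(gr-g).round(4),round(s["gripper_width"],4),s["ft_force"].round(1))
def snap(k,box=((345,170),(340,130))):
    a,b=robot.grab_frame("scene"),robot.grab_frame("top"); cv2.imwrite(f"pics/a{k}.png",a);cv2.imwrite(f"pics/b{k}.png",b)
    f=lambda im,x,y:cv2.resize(im[y:y+60,x:x+60],(400,400),interpolation=cv2.INTER_CUBIC)
    cv2.imwrite(f"pics/s{k}.png",np.hstack([f(a,*box[0]),f(b,*box[1])]))
    for c in "yr": print(c,cen(a,c,(350,180,45,60)),cen(b,c,(355,145,20,45)))
E
python3 - <<'E'
from h import *
bx=np.load("fit.npy")[2]
for t in (8,16,24,30): go(bx,.44+.001*t,t)
robot.pause(.3); snap(4)
E
```

```text
0.448 8 17.0 [-0.0009 -0.0004 -0.0005] 0.0151 [-8.3 -6.2  0.3]
0.456 16 17.4 [-0.0013 -0.0004 -0.0007] 0.0149 [-8.9 -6.2  0.3]
0.464 24 17.7 [-0.0015 -0.0005 -0.0007] 0.0149 [-11.8  -6.3   1.2]
0.47 30 18.0 [-0.0016 -0.0005 -0.0006] 0.0146 [-11.3  -5.    1.2]
y (array([374.38107064, 207.23813466]), array([ 19.8,  25.8,  11.5,   3.8, 113.2])) (array([369.42888693, 168.64973498]), array([12.8, 20.5,  4.8,  7.5, 70.8]))
r (array([371.63899491, 202.80438931]), array([17.5, 21.5,  9. ,  3.8, 98.2])) (array([365.61166667, 166.48566667]), array([ 8.8, 17.5,  4.8,  8.2, 93.8]))
```

View pics/s4.png

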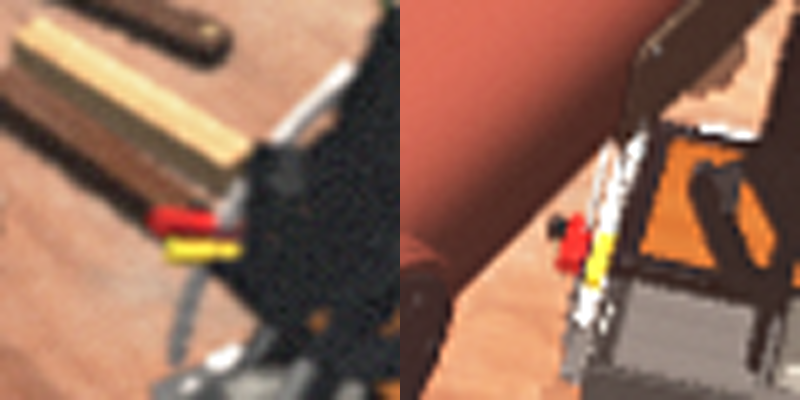

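Both are clear now: red at scene (371.6,202.8) and top (365.6,166.5), yellow just below it at (374.4,207.2) and (369.4,168.6).

```bash
python3 - <<'E'
from h import *
bx=np.load("fit.npy")[2]
P={"y0":((368.405,227.352),(366.518,184.609)),"y4":((374.381,207.238),(369.429,168.650)),"r":((371.639,202.804),(365.612,166.486))}
for k,(a,b) in P.items(): print(k,tri(a,b,bx))
for yy in(.0974,.1107):
  for r in (.15,.16):
    for th in(.45,.5,.55): print(yy,r,th,proj(pose(bx,arc(th,r,yy)),"scene")[0].round(2),proj(pose(bx,arc(th,r,yy)),"top")[0].round(2))
E
```

```text
y0 (array([-0.1546,  0.0974, -0.0014]), 0.1546, -0.0093, np.float64(0.14))
y4 (array([-0.1387,  0.0978,  0.0683]), 0.1546, 0.4577, np.float64(0.17))
r (array([-0.1391,  0.1108,  0.0759]), 0.1584, 0.4995, np.float64(0.21))
0.0974 0.15 0.45 [375.69 207.43] [369.57 168.71]
0.0974 0.15 0.5 [376.83 205.22] [369.99 166.66]
0.0974 0.15 0.55 [378.06 203.01] [370.42 164.54]
0.0974 0.16 0.45 [373.29 207.39] [369.15 170.23]
0.0974 0.16 0.5 [374.5  205.03] [369.59 168.03]
0.0974 0.16 0.55 [375.81 202.66] [370.06 165.76]
0.1107 0.15 0.45 [372.82 204.87] [365.44 167.84]
0.1107 0.15 0.5 [373.95 202.67] [365.85 165.78]
0.1107 0.15 0.55 [375.16 200.47] [366.27 163.67]
0.1107 0.16 0.45 [370.42 204.83] [365.   169.35]
0.1107 0.16 0.5 [371.61 202.47] [365.43 167.15]
0.1107 0.16 0.55 [372.91 200.11] [365.89 164.88]
```

The gap is 0.042 rad, and the pointer's measured rotation of 0.467 agrees with the arm. Closing the gap.

```bash
python3 - <<'E'
from h import *
bx=np.load("fit.npy")[2]
go(bx,.49,30,.02); go(bx,.512,30,.02)
robot.pause(.4); snap(5)
a,b=cv2.imread("pics/a5.png"),cv2.imread("pics/b5.png")
for c in "yr":
    p,q=cen(a,c,(350,180,45,60)),cen(b,c,(355,145,20,45)); print(c,tri(p[0],q[0],bx))
E
```

```text
0.49 30 18.8 [-0.0015 -0.0005 -0.0003] 0.0148 [-10.2  -6.7  -1.5]
0.512 30 19.1 [-0.0015 -0.0005 -0.0005] 0.0147 [-9.8 -5.8 -2.8]
y (array([375.16502193, 205.50657895]), array([ 20.2,  24.2,  12.2,   3.5, 114. ])) (array([369.77043726, 167.03374525]), array([13. , 19.2,  4.5,  6.8, 65.8]))
r (array([371.27142857, 202.40357143]), array([17.5, 21.5,  9. ,  3.5, 70. ])) (array([365.62155647, 166.51274105]), array([ 8.8, 17.5,  4.8,  8.2, 90.8]))
y (array([-0.1364,  0.0978,  0.0738]), 0.1551, 0.4963, np.float64(0.2))
r (array([-0.1407,  0.1106,  0.0782]), 0.161, 0.5074, np.float64(0.2))
```

View pics/s5.png

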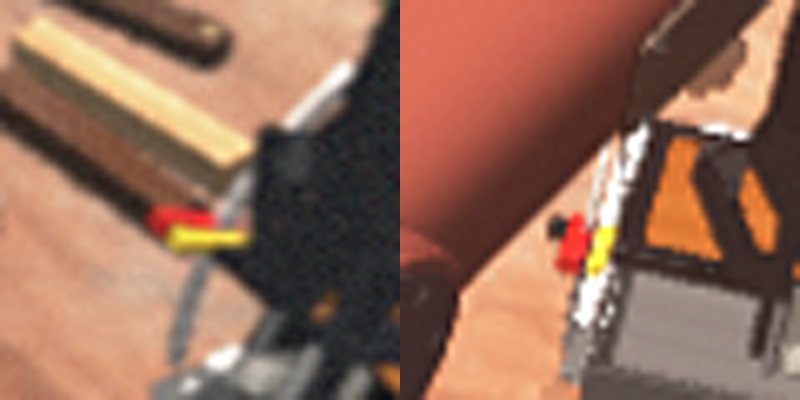

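```bash
python3 - <<'E'
from h import *
bx=np.load("fit.npy")[2]
go(bx,.516,30,.02)
robot.pause(.5); snap(6)
a,b=cv2.imread("pics/a6.png"),cv2.imread("pics/b6.png")
p,q=cen(a,"y",(350,180,45,60)),cen(b,"y",(355,145,20,45)); print(tri(p[0],q[0],bx))
s=robot.observe(); print(s["time"],s["gripper_width"],s["gripper_force"],np.abs(s["qvel"]).max())
cv2.imwrite("pics/f6.png",a)
E
```

```text
0.516 30 19.9 [-0.0016 -0.0005 -0.0006] 0.0147 [-9.8 -6.6 -3.9]
y (array([375.16754079, 205.44085082]), array([ 20.8,  24.2,  11. ,   3.2, 107.2])) (array([369.75096154, 167.03365385]), array([13. , 19.2,  4.5,  6.8, 65. ]))
r (array([371.08640351, 202.4004386 ]), array([17.5, 21.5,  9. ,  3.5, 71.2])) (array([365.63445946, 166.49797297]), array([ 8.8, 17.5,  4.8,  8.2, 92.5]))
(array([-0.1364,  0.0978,  0.074 ]), 0.1552, 0.4971, np.float64(0.18))
20.4833 0.015347297986743384 58.57791066169739 0.13409100941286115
```

View pics/f6.png

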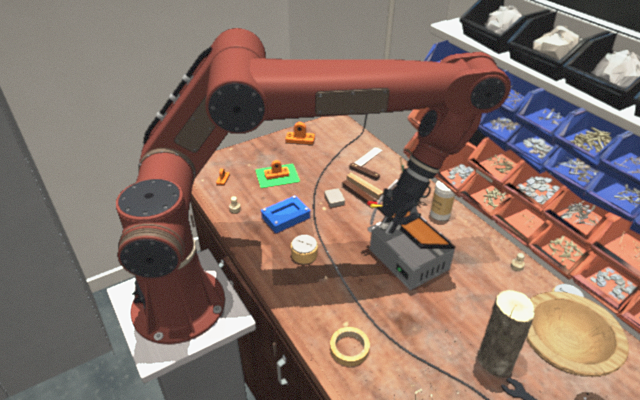

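The casting is on the mat at (277,172), the mould is empty, and the other loose things are where they were. The cover is held with pointer and marker within about 0.005 rad.

```bash
python3 -c "
from plant import robot
print(robot.job_done())"
```

```text
the job is handed in; nothing more can be done
None
```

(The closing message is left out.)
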